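# Set the heel stop of the last jig to its middle size

## Task

Set the sprung heel stop of the shoe-last jig to its middle size: with a fingertip push the blue upright plate along its bed towards the cork-faced toe cradle until the first tooth of the slide has gone past the brass stop pin, but not so far that the second tooth passes it too, then let go so that the slide springs back and rests latched on the pin at the green mark. Only push: do not grip the plate, do not touch the pin, and leave the two loose shoe lasts where they stand. Finish with the hand clear of everything.

Things in the scene. Friction and masses are not known exactly. Their poses are not given: they have to be found in the camera images.
- jig: Grey bed 360 x 110 x 18 mm, blue plate (heel stop) at its near end, green toe cradle with cork faces (about 90 mm high) at the other. Origin on the bench under the push face at rest; x runs along the bed from plate to cradle (push direction), y left, z up. Bed spans x 0 to 360 mm. Marks on the -y rail at x 75, 115, 155 mm: white rest, green middle, red far; a black line on the slide points at them.
- push_face (a point): Middle of the push face of the blue plate, 65 mm above the bench; the face looks to the jig's -x. The plate is 76 mm wide (y), 12 mm thick (from this face to +x) and stands from 24 to 98 mm above the bench. It moves with the slide; axes as the jig's.
- heel_stop (a joint): Slide travel along jig +x, m: 0 rest, 0.040 latched at middle (green), 0.080 latched far (red), 0.090 end. A spring returns it: 5 N at 0, 9 N at 0.08; the ramp of a tooth adds up to 3 N. Teeth on its +y side pass the pin in turn: let go below about 0.039 and it runs back to 0; from 0.045 to 0.070 it springs back and latches at 0.040; past about 0.076 the second tooth catches for good.
- stop_pin (a joint): The sprung brass stop pin, m along jig +y: 0 is fully home against the slide, up to 0.009 when a tooth lifts it out. It works by itself. It runs in a black housing at jig x 132 to 168, y 51 to 81 mm, 50 mm high.
- pin_knob (a point): Outer end of the stop pin's brass knob (18 mm diameter), 32 mm above the bench, at jig x 150 mm, y 97 mm. Not to be touched.
- last_a_center (a point): Beige shoe last, loose, 260 mm long, 86 mm wide, 98 mm high at the heel, standing beside the jig, on its -y or its +y side, toe (its x axis) towards the robot. This point lies in its middle, 35 mm above the bench. To be left alone.
- last_b_center (a point): Cream-white shoe last, loose, of the same shape and size, on the other side of the jig; point in its middle, 35 mm above the bench. To be left alone.

How it is judged:
On the way, in this order (a step that is already met when the one before it is completed fails the run):
1. the fingers have pushed the slide past the first tooth (value of joint heel_stop above 0.0395 m and contact force between the fingers and heel_stop above 0.5 N), for 0.05 s.
2. let go, the slide has sprung back onto the stop pin at the middle (value of joint heel_stop between 0.037 and 0.043 m and value of joint stop_pin below 0.003 m and contact force between each of the arm, the fingers and heel_stop below 0.1 N), for 0.2 s.
At the end, for the whole second after the job is handed in: The slide rests on the stop pin at its middle position (travel 37 to 43 mm), the pin home to within 3 mm, the slide still; both lasts within 15 mm of where they stood (value of joint heel_stop between 0.037 and 0.043 m and value of joint stop_pin below 0.003 m and velocity of joint heel_stop between -0.01 and 0.01 m/s and distance of each of last_a_center, last_b_center from where it was at the start of the episode below 0.015 m); the robot touches nothing.
It fails at once if the slide was pushed so far that the second tooth passed the pin (value of joint heel_stop above 0.079 m).
It fails at once if the heel stop was gripped between the fingers (x of the grasp point in the frame of push_face between 0.001 and 0.011 m and z of the grasp point in the frame of push_face below 0.032 m and contact force between the fingers and heel_stop above 0.5 N).
It fails at once if the stop pin was touched (contact force between any of the fingers, the arm and stop_pin above 0.5 N).
It fails at once if a shoe last was moved or lifted (distance of any of last_a_center, last_b_center from where it was at the start of the episode above 0.02 m).
It also fails if it takes over 35 s, if anything falls off the work surface, if the arm or the gripper's body presses on something with over 40 N, if the wrist force passes 120 N, or if a joint passes its speed limit or range.

## Robot

A 7-joint arm with a two-finger parallel gripper is mounted at the origin on the work surface. World frame = base frame: x ahead of the robot, y to its left, z up, the work surface at z = 0. Lengths are in m, angles in rad, forces in N, time in s.
With the tool pointing down it reaches from about 0.4 to 0.85 m from the base axis. Payload 4.5 kg.
Tool frame: the origin (TCP) lies on the centre line of the jaws, within the pads' length; the fingertips stand 25 mm ahead of it and the grasp point (between the pads) lies 6 mm ahead of it; z points along the fingers, y is the line along which they close (so a half turn about z gives the same grasp; the last joint's range is limited). The gripper opens to 88 mm and grips with 3 to 60 N. Pads are 18 mm wide; open, the fingers measure 123 mm over their backs; the gripper's body (75 mm by 187 mm) begins 45 mm behind the grasp point.
Start: joints at [1.147, 0.689, -0.195, 1.565, 0.157, 0.902, -0.215], TCP at [0.276, -0.561, 0.264] pointing down, gripper open.
Joint ranges: [-3.01, 3.01], [-0.46, 2.08], [-1.47, 1.51], [0.13, 2.56], [-1, 4.14], [0.04, 2.09], [-2.66, 2.66]. Speed limits (rad/s): [2.57, 2.57, 3.14, 3.14, 3.14, 3.14, 3.14].

## Interface

Orientations are given as a unit quaternion [w, x, y, z].
In Python, from workcell import env gives the robot as it stands. The module is installed in compiled form; this text tells all that it offers.
- The arm moves only by the shell command python3 -m pendant 'ROWS' [OPENING] [FORCE]. ROWS is JSON, a list that holds one entry, the list of rows, each a list of 6 numbers: the shift along the tool's x, y, z in cm, then the turn, a rotation vector about the tool's x, y, z in rad. A call has 1 to 12 rows; each row shifts and turns the commanded pose from where the row before left it, along the tool's axes as they then stand; what a row does not reach is not made up. A row lasts 1/10 s, in which the tool goes at most 50 mm and 8.59 degrees, less where a joint would pass 70% of its speed; a pose out of reach is approached as far as the arm can. A call with a gripper value outside its range is refused whole. OPENING is the gripper's target within -1 to 1 (fully open at 1, half-way at 0, shut at -1), set as the call begins (- or left out, the last holds). The fingers move at their own pace and stop on an object; FORCE is the grip in N (left out, the last holds). Time passes only in rows, so rows that do not move let the fingers close. It gives the time, the measured TCP pose, the force, the opening and the grip force at its end, in the units of the state.
- env.observe(): the state, without advancing time (a new reading comes with each control period).
- env.capture(name): name is "side" or "top" or "wrist"; returns a dict with "image" (420x560x3 uint8, blue, green, red), "z_map" (420x560 float32, m along the optical axis (not along the pixel's ray), 0 where there is no reading), "vertical_fov" (degrees; the focal length in pixels is half the picture's height over the tangent of half this angle, whatever the lens; pixels are square), "cx", "cy" (the principal point, pixels), "k1" (the pictures are not rectified: a ray, as slopes to the right and down, at radius r is drawn at 1 + k1 r^2 times it, then the intrinsics apply), "rvec" (rotation vector, rad) and "tvec" (3), from world to camera coordinates, as OpenCV has them; the wrist camera has in their place "tool_from_camera" (4x4, takes a point from camera to tool coordinates, whose origin is the TCP and whose axes are the flange's). Camera axes: x right, y down, z forward; pixel columns grow to the right and rows downward; lengths in m; the calibration is good to about 2 mm. A picture is of the moment at which its call begins: read the wrist's pose just before it.
- env.finish_job(): hands the job in; it is judged then, once.
Trained networks look in a picture, given as the dict that the camera call returned (one of the last four; its "shot" number tells which), for a name from the list of things; names that differ only in an ending like _2 or _b are one class to them, and where a whole thing is asked for, a point or a joint stands for the part that bears it (a point fixed in the world has none). Each returns a list of dicts, best first, with "confidence" (0 to 1); they miss things now and then, are a little off and sometimes report something else, mostly with a low value. They report only what shows in the picture. A call takes as long as a camera call.
- env.look_for(picture, thing): "point" ([column, row] in pixels, amid what is visible of it).
- env.regions_of(picture, thing): "pixels" (420x560 bool, what is visible of it) and "point" ([column, row] in pixels, amid what is visible of it).
The state is a dict: "time_s": time; "joint_positions": joint angles; "joint_vel": joint speeds; "effort": joint torques, N m; "tcp_pos": TCP position; "orientation": TCP orientation; "ft_force": force on the tool from outside, world axes, zero at the start; "torque": the same for the moment, N m; "finger_gap": finger opening in m; "grasp_force": force on a finger pad.
Only numpy, scipy, OpenCV 4.12 (cv2) and the standard library are available. Lean on these libraries where they do the work, as an engineer would, in place of code of your own. Each camera call takes 0.05 s, during which the arm holds its last target. There are 200 camera calls.

## Working session

There is one attempt and no reset: what is moved stays moved. The work goes in short steps, Python scripts to look and compute and a shell command to move; the robot and the scene stay as the last step left them, time stands still between calls to the robot, and variables do not carry over. Pictures are saved under pics/ and viewed, at most 10 in all, crops included, and the job is handed in when it is done.

```bash
mkdir -p pics; cat > h.py <<'E'
import numpy as np, cv2
from scipy.spatial.transform import Rotation as R
from workcell import env
def ray_pts(p, uv, st=None):
    uv=np.atleast_2d(np.array(uv,float)); h=p["image"].shape[0]
    f=h/2/np.tan(np.radians(p["vertical_fov"])/2)
    K=np.array([[f,0,p["cx"]],[0,f,p["cy"]],[0,0,1]])
    s=cv2.undistortPoints(uv.reshape(-1,1,2),K,np.array([p["k1"],0,0,0.]))[:,0]
    c=np.round(uv).astype(int); z=p["z_map"][c[:,1].clip(0,419),c[:,0].clip(0,559)]
    P=np.c_[s*z[:,None],z]
    if "rvec" in p:
        M=R.from_rotvec(np.ravel(p["rvec"])).as_matrix(); return (P-np.ravel(p["tvec"]))@M
    T=np.array(p["tool_from_camera"]); P=P@T[:3,:3].T+T[:3,3]
    q=st["orientation"]; return P@R.from_quat([q[1],q[2],q[3],q[0]]).as_matrix().T+st["tcp_pos"]
E
python3 - <<'E'
from h import *
s=env.observe(); print({k:np.round(s[k],3) for k in("time_s","tcp_pos","orientation","ft_force","finger_gap")})
for n in("top","side"):
    p=env.capture(n); cv2.imwrite(f"pics/{n}0.png",p["image"])
    for t in("push_face","heel_stop","stop_pin","jig","last_a_center","last_b_center"):
        for d in env.regions_of(p,t)[:2]:
            v,u=np.nonzero(d["pixels"]); 
            P=ray_pts(p,np.c_[u,v]); P=P[np.isfinite(P).all(1)]
            print(n,t,round(d["confidence"],2),np.round(d["point"]),len(u),"med",np.median(P,0).round(3),"lo",np.percentile(P,3,0).round(3),"hi",np.percentile(P,97,0).round(3))
E
```

```text
{'time_s': np.float64(0.0), 'tcp_pos': array([ 0.276, -0.56 ,  0.263]), 'orientation': array([-0.001,  0.974,  0.227, -0.   ]), 'ft_force': array([-0.159, -0.717, -0.782]), 'finger_gap': np.float64(0.088)}
top push_face 0.98 [280. 209.] 2742 med [0.546 0.017 0.038] lo [ 0.452 -0.039  0.019] hi [0.688 0.066 0.099]
top heel_stop 0.74 [275. 207.] 2604 med [0.548 0.016 0.038] lo [ 0.454 -0.038  0.027] hi [0.682 0.064 0.099]
top jig 0.71 [269. 182.] 7837 med [0.608 0.039 0.035] lo [ 0.46  -0.041  0.016] hi [0.783 0.117 0.095]
top last_a_center 0.97 [363. 198.] 3737 med [ 0.568 -0.165  0.05 ] lo [ 0.465 -0.229  0.017] hi [ 0.682 -0.116  0.098]
top last_b_center 0.97 [207. 246.] 3722 med [0.466 0.169 0.052] lo [0.364 0.119 0.018] hi [0.588 0.21  0.098]
side heel_stop 0.77 [252. 244.] 2798 med [0.536 0.006 0.037] lo [ 0.449 -0.052  0.023] hi [0.664 0.058 0.097]
side heel_stop 0.59 [223. 192.] 3874 med [0.492 0.159 0.044] lo [0.368 0.113 0.008] hi [0.596 0.198 0.096]
side stop_pin 0.63 [260. 206.] 17 med [0.57  0.109 0.038] lo [0.563 0.062 0.033] hi [0.584 0.118 0.044]
side jig 0.6 [287. 238.] 8285 med [0.603 0.019 0.033] lo [ 0.456 -0.055  0.004] hi [0.78  0.104 0.093]
side last_a_center 0.77 [284. 323.] 6082 med [ 0.573 -0.189  0.046] lo [ 0.467 -0.24   0.012] hi [ 0.69  -0.142  0.098]
side last_b_center 0.64 [223. 193.] 3856 med [0.492 0.159 0.044] lo [0.368 0.113 0.008] hi [0.596 0.198 0.096]
```

```bash
python3 - <<'E'
from h import *
p=env.capture("top")
cv2.imwrite("pics/top1.png",cv2.resize(p["image"][90:330,120:440],(800,600)))
d=env.regions_of(p,"push_face")[0]; v,u=np.nonzero(d["pixels"]); P=ray_pts(p,np.c_[u,v])
Q=P[(P[:,2]>.09)&(P[:,2]<.104)]
(c,wh,a)=cv2.minAreaRect(Q[:,:2].astype(np.float32)*1000); print("plate top",len(Q),c,wh,a,Q.mean(0))
d=env.regions_of(p,"jig")[0]; v,u=np.nonzero(d["pixels"]); P=ray_pts(p,np.c_[u,v])
for nm,m in(("all",P[:,2]>.01),("bed",(P[:,2]<.03)&(P[:,2]>.01)),("cradle",P[:,2]>.06)):
    print(nm,m.sum(),cv2.minAreaRect(P[m,:2].astype(np.float32)*1000))
E
```

```text
plate top 258 (460.4819641113281, -15.33310317993164) (15.7399263381958, 72.82696533203125) 18.089412689208984 [ 0.46055407 -0.01501918  0.0967116 ]
all 7873 ((617.21484375, 58.1287841796875), (359.4742736816406, 151.84454345703125), 18.468544006347656)
bed 3630 ((619.9533081054688, 50.170806884765625), (359.3273620605469, 135.06878662109375), 18.416973114013672)
cradle 1506 ((599.6650390625, 30.857887268066406), (309.05792236328125, 98.7378921508789), 18.03092384338379)
```

View pics/top1.png

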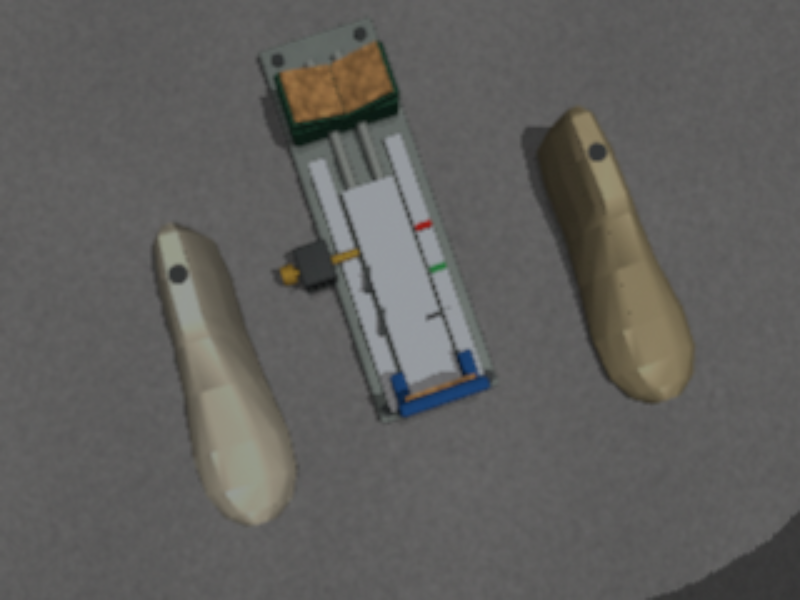

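View pics/side0.png

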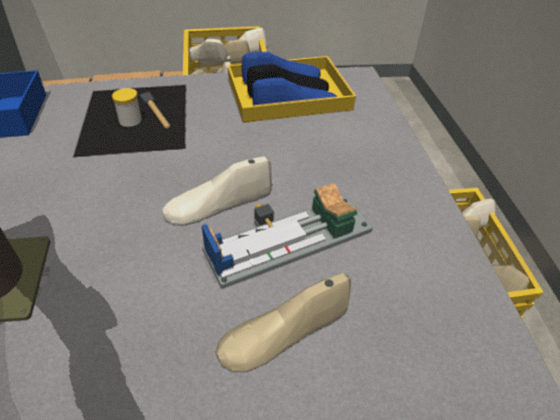

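The pictures agree with the fit. The plate is at the near end (crop ~445,395), the bed is yawed about 18.3°, the pin is on the left, and the lasts stand well to either side. Next I align the tool x with the jig x, close the fingers, and go above a point behind the plate.

```bash
python3 -m pendant '[[[0,0,0,0,0,0.138]]]' -1 10; python3 -m pendant '[[[1.2,-1.9,0,0,0,0],[2.6,-4,0,0,0,0],[2.6,-4,0,0,0,0],[2.6,-4,0,0,0,0],[2.6,-4,0,0,0,0],[2.6,-4,0,0,0,0],[2.6,-4,0,0,0,0],[2.6,-4,0,0,0,0],[2.6,-4,0,0,0,0],[2.6,-4,0,0,0,0],[2.6,-4,0,0,0,0],[2.4,-4,0,0,0,0]]]'
python3 -m pendant '[[[0,0,0,0,0,0],[0,0,0,0,0,0],[0,0,0,0,0,0]]]'
cat > loc.py <<'E'
from h import *
s=env.observe(); q=s["orientation"]; M=R.from_quat([q[1],q[2],q[3],q[0]]).as_matrix()
print("tool x",M[:,0].round(3),"z",M[:,2].round(3),"F",np.round(s["ft_force"],1),"gap",s["finger_gap"])
y=np.radians(18.3); J=np.array([[np.cos(y),np.sin(y)],[-np.sin(y),np.cos(y)]])
print("tcp in jig",(J@(np.array(s["tcp_pos"])[:2]-[.4545,-.0172])).round(4),"z",round(s["tcp_pos"][2],4),"t",s["time_s"])
E
python3 loc.py
```

```text
time_s: 0.95
tcp_pos: [0.2761, -0.5607, 0.2637]
orientation: [-0.0, 0.987, 0.158, 0.0]
ft_force: [0.6, 0.3, 0.3]
finger_gap: 0.0821
grasp_force: 0.0
time_s: 2.15
tcp_pos: [0.4137, -0.0298, 0.264]
orientation: [0.0, 0.987, 0.159, 0.001]
ft_force: [0.8, -0.6, -0.5]
finger_gap: 0.0006
grasp_force: 0.0
time_s: 2.45
tcp_pos: [0.4126, -0.0332, 0.2637]
orientation: [0.0, 0.987, 0.158, -0.0]
ft_force: [-0.2, 0.5, -0.8]
finger_gap: 0.0002
grasp_force: 0.0
tool x [ 0.95   0.312 -0.001] z [-0.    -0.001 -1.   ] F [-0.2  0.5 -0.8] gap 0.0001682697798953142
tcp in jig [-0.0448 -0.002 ] z 0.2637 t 2.45
```

```bash
python3 - <<'E'
from h import *
s=env.observe(); p=env.capture("wrist"); cv2.imwrite("pics/w0.png",p["image"])
d=env.regions_of(p,"push_face")
for d in d[:1]:
    v,u=np.nonzero(d["pixels"]); P=ray_pts(p,np.c_[u,v],s); y=np.radians(18.3); J=np.array([[np.cos(y),np.sin(y)],[-np.sin(y),np.cos(y)]])
    m=(P[:,2]>.09)&(P[:,2]<.104); Q=(P[m,:2]-[.4545,-.0172])@J.T
    print(d["confidence"],m.sum(),np.percentile(Q,[3,50,97],axis=0).round(4),cv2.minAreaRect(P[m,:2].astype(np.float32)*1000))
E
python3 -m pendant '[[[0,0,3,0,0,0],[0,0,4,0,0,0],[0,0,4,0,0,0],[0,0,4,0,0,0],[0,0,3,0,0,0],[0,0,0,0,0,0],[0,0,0,0,0,0]]]'; python3 loc.py; python3 -c "
from h import *
p=env.capture('side');cv2.imwrite('pics/s1.png',cv2.resize(p['image'][150:300,150:350],(800,600)))"
```

```text
0.95 1147 [[-0.0009 -0.0344]
 [ 0.006  -0.0005]
 [ 0.0131  0.0332]] ((460.4714660644531, -15.782825469970703), (14.342638969421387, 74.03997802734375), 18.123178482055664)
time_s: 3.25
tcp_pos: [0.4166, -0.034, 0.0956]
orientation: [0.001, 0.987, 0.158, -0.003]
ft_force: [0.0, 0.7, 0.0]
finger_gap: 0.0004
grasp_force: 0.0
tool x [ 0.95   0.312 -0.007] z [-0.006 -0.002 -1.   ] F [0.  0.7 0. ] gap 0.00036627422317845644
tcp in jig [-0.0413 -0.004 ] z 0.0956 t 3.25
```

View pics/s1.png

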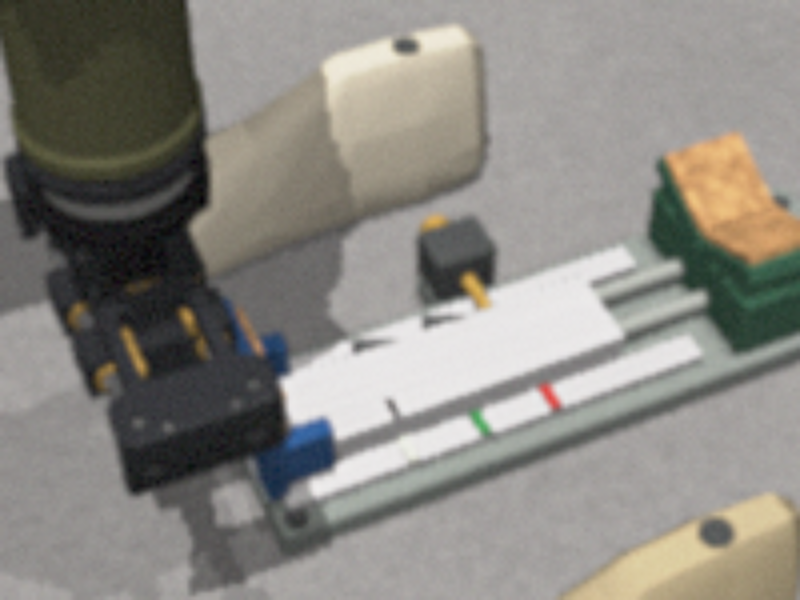

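View pics/w0.png

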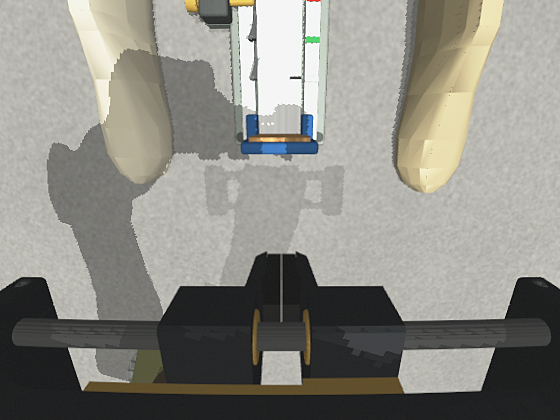

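The side view shows the hand just behind the blue plate and clear of it, with the pointer at the white mark. The wrist view shows the fingers centred on the plate (plate ~280,148, fingers ~281). The move down stopped a little short at the inner reach limit, so I move forward, lower, and feel for contact.

```bash
python3 -m pendant '[[[1,0,0,0,0,0],[1,-0.2,0,0,0,0],[0,0,0.6,0,0,0],[0,0,0.6,0,0,0],[0,0,0,0,0,0],[0,0,0,0,0,0],[0,0,0,0,0,0]]]' >/dev/null; python3 loc.py
python3 -m pendant '[[[0.5,0,0,0,0,0],[0.5,0,0,0,0,0],[0.5,0,0,0,0,0],[0,0,0,0,0,0],[0,0,0,0,0,0],[0,0,0,0,0,0]]]' >/dev/null; python3 loc.py
```

```text
tool x [ 0.949  0.314 -0.007] z [-0.007 -0.002 -1.   ] F [ 0.4  0.3 -0.2] gap 0.0003389021832568722
tcp in jig [-0.0212 -0.001 ] z 0.0832 t 4.0
tool x [ 0.949  0.314 -0.009] z [-0.009 -0.003 -1.   ] F [-5.3 -2.   3.6] gap 0.00044175048062831544
tcp in jig [-0.0074 -0.0011] z 0.0832 t 4.6
```

```bash
python3 -m pendant '[[[0.6,0,0,0,0,0],[0.8,0,0,0,0,0],[0.8,0,0,0,0,0],[0.8,0,0,0,0,0],[0.8,0,0,0,0,0],[0.6,0,0,0,0,0],[0.5,0,0,0,0,0],[0.3,0,0,0,0,0],[0,0,0,0,0,0],[0,0,0,0,0,0],[0,0,0,0,0,0]]]' >/dev/null; python3 loc.py
python3 -c "
from h import *
p=env.capture('side');cv2.imwrite('pics/s2.png',cv2.resize(p['image'][150:300,150:350],(800,600)))"
```

```text
tool x [ 0.949  0.314 -0.013] z [-0.012 -0.004 -1.   ] F [-7.  -1.9  4.5] gap 0.0004040224355731793
tcp in jig [ 0.0429 -0.0011] z 0.0826 t 5.7
```

View pics/s2.png

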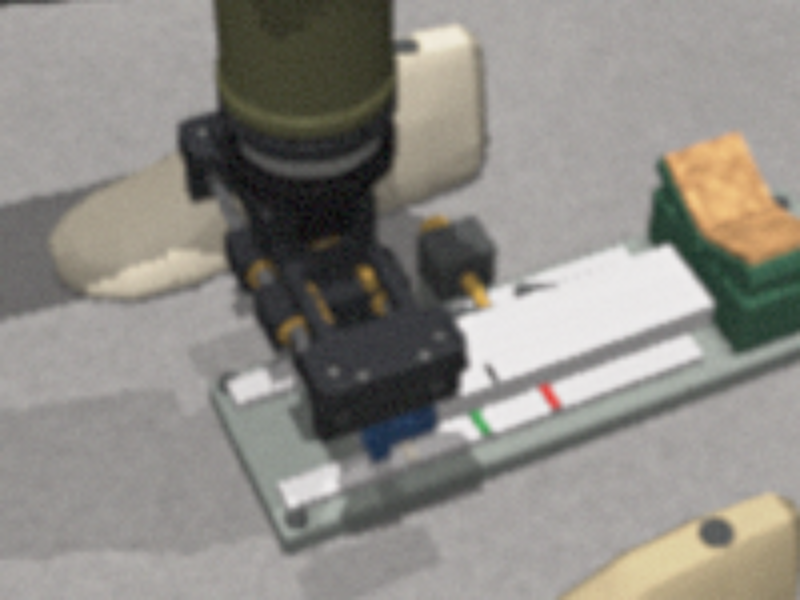

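The pointer at (490,373) is about 12 mm past the green mark's line, so travel is about 0.052 m, which is inside the 0.045–0.070 window. The force is a steady 7 N or so. I let go by backing straight off.

```bash
python3 -m pendant '[[[-0.5,0,0,0,0,0],[-0.6,0,0,0,0,0],[-0.8,0,0,0,0,0],[-1,0,0,0,0,0],[-1.2,0,0,0,0,0],[-1.2,0,0,0,0,0],[0,0,0,0,0,0],[0,0,0,0,0,0],[0,0,-2,0,0,0],[0,0,-4,0,0,0],[0,0,-4,0,0,0],[0,0,-2,0,0,0]]]' >/dev/null; python3 -m pendant '[[[0,0,0,0,0,0],[0,0,0,0,0,0],[0,0,0,0,0,0],[0,0,0,0,0,0]]]' >/dev/null; python3 loc.py
python3 -c "
from h import *
p=env.capture('side');cv2.imwrite('pics/s3.png',cv2.resize(p['image'][150:300,150:350],(800,600)))"
```

```text
tool x [ 0.949  0.315 -0.008] z [-0.008 -0.002 -1.   ] F [ 0.1  0.4 -0.1] gap 0.0006241361011765779
tcp in jig [-0.0065 -0.0008] z 0.2021 t 7.35
```

View pics/s3.png

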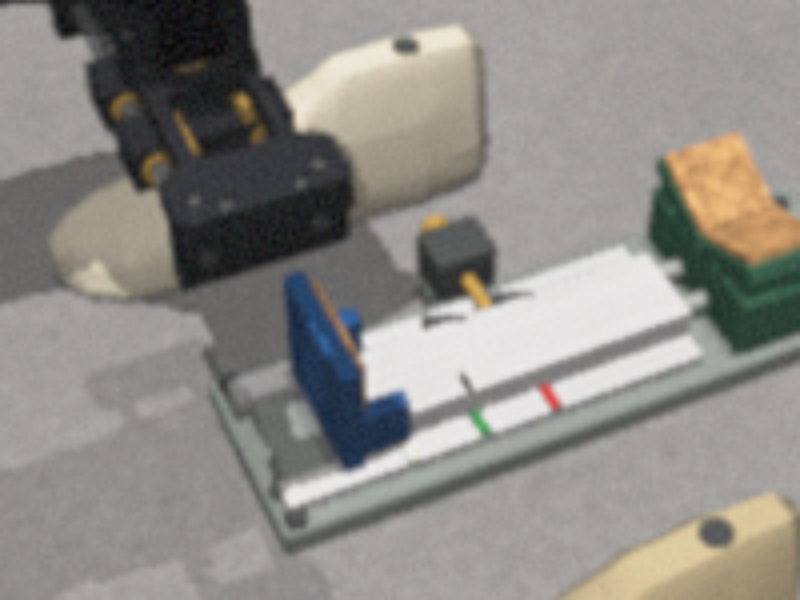

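The pointer (467,381) is in line with the green mark (482,422), the slide is latched on the pin, and the hand is clear above.

```bash
python3 -c "
from workcell import env
print(env.finish_job())"
```

```text
the job is handed in; nothing more can be done
None
```

The heel stop is latched on the pin at the green middle mark, judging by the side camera. I pushed it to about 52 mm and let it spring back, the hand ended clear above, the lasts were not touched, and the job is handed in (it returned no verdict).

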